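# Return the rework tools to their shadow-foam kit tray

### The job

Put the rework kit back in its tray: lay the cutting pliers, the screwdriver, the tweezers and the flux syringe each in the foam cut-out of its own outline, pointing the way the outline shows and lying flat on the blue floor of the cut-out. Leave the flux jar and the solder spool where they stand.

Things in the scene. Friction and masses are not known exactly. Their poses are not given: they have to be found in the camera images.
- cutter_grip (a point): pair of cutting pliers with red handles, lying flat: 128 mm long (along its y), 45 mm across the handles (along x), 12 mm high, 70 g. The point is the place to grip from above, across both handles (44 mm wide there), half-way up; the jaws' tips are 84 mm from it at -y, the handle ends 44 mm at +y
- screwdriver_grip (a point): small screwdriver with a red hexagonal handle (the one in reach, not that beside the vice at the far left), lying: 150 mm long (along its y), 50 g. The point is the centre of the handle, which is 70 mm long, 20 mm wide (along x) and 18 mm high: the place to grip from above; the thin blade ends 115 mm from it at -y
- tweezers_grip (a point): black tweezers lying on their side, rigid: 126 mm long (along y), 14 mm wide (along x) near the middle, 9 mm high, 20 g. The point is the place to grip from above, half-way up; the fine points are 75 mm from it at -y, the joined blunt end 51 mm at +y
- syringe_grip (a point): flux syringe lying on its side: 153 mm long (along y), barrel 17 mm thick, finger flange 24 mm wide, 22 g. The point is on its axis in the barrel, 8.5 mm up: the place to grip from above; the tip of the blue needle is 88 mm from it at -y, the plunger's end 64 mm at +y
- cutter_cutout (a point): cut-out of the pliers (wide handles) in a black foam insert, one of 4 (82 mm apart) in a tray. Point on its blue floor, 41 mm up, 10 mm below the foam top, 15 mm below the rim, right under the tool's point when home; axes as the tool's then (y along, jaws at -y, z up). Play: sides 6.5, ends 7.5 mm. A finger channel along x, 52 mm wide, down to the floor, runs through the point
- screwdriver_cutout (a point): cut-out of the screwdriver (broad handle, slim blade) in a black foam insert, one of 4 (82 mm apart) in a tray. Point on its blue floor, 41 mm up, 10 mm below the foam top, 15 mm below the rim, right under the tool's point when home; axes as the tool's then (y along, blade at -y, z up). Play: sides 6.5, ends 7.5 mm. A finger channel along x, 52 mm wide, down to the floor, runs through the point
- tweezers_cutout (a point): cut-out of the tweezers (slim) in a black foam insert, one of 4 (82 mm apart) in a tray. Point on its blue floor, 41 mm up, 10 mm below the foam top, 15 mm below the rim, right under the tool's point when home; axes as the tool's then (y along, fine points at -y, z up). Play: sides 6.5, ends 7.5 mm. A finger channel along x, 52 mm wide, down to the floor, runs through the point
- syringe_cutout (a point): cut-out of the syringe (flanged barrel) in a black foam insert, one of 4 (82 mm apart) in a tray. Point on its blue floor, 41 mm up, 10 mm below the foam top, 15 mm below the rim, right under the tool's point when home; axes as the tool's then (y along, needle at -y, z up). Play: sides 6.5, ends 7.5 mm. A finger channel along x, 52 mm wide, down to the floor, runs through the point
- jar_mid (a point): amber flux jar with a white lid, 44 mm across, 47 mm high, standing on the bench as a bystander; the point is its centre. Not to be disturbed
- spool_mid (a point): black-flanged solder spool, 54 mm across, 40 mm high, standing on the bench as a bystander; the point is its centre. Not to be disturbed. Above and beyond the tray a station lead hangs down to 0.25 m over the bench, 0.66 m and more ahead of the robot's base: cross from side to side with the arm drawn in

How it is judged (in metres and radians):
At the end, for the whole second after the job is handed in: Each tool lies at rest in the cut-out of its own outline, the right way round: its point within 12 mm (horizontally) of the cut-out's, its length within 0.25 rad of the cut-out's, its point at most 4 mm higher than when it lies home on the blue floor (horizontal distance between cutter_grip and cutter_cutout below 0.012 m and angle between the y axis of cutter_grip and the y axis of cutter_cutout, either way round below 0.25 rad and z of cutter_grip in the frame of cutter_cutout below 0.01 m and linear speed of each of cutter, screwdriver, tweezers, syringe below 0.01 m/s and horizontal distance between screwdriver_grip and screwdriver_cutout below 0.012 m and angle between the y axis of screwdriver_grip and the y axis of screwdriver_cutout, either way round below 0.25 rad and z of screwdriver_grip in the frame of screwdriver_cutout below 0.013 m and horizontal distance between tweezers_grip and tweezers_cutout below 0.012 m and angle between the y axis of tweezers_grip and the y axis of tweezers_cutout, either way round below 0.25 rad and z of tweezers_grip in the frame of tweezers_cutout below 0.0085 m and horizontal distance between syringe_grip and syringe_cutout below 0.012 m and angle between the y axis of syringe_grip and the y axis of syringe_cutout, either way round below 0.25 rad and z of syringe_grip in the frame of syringe_cutout below 0.0125 m); the robot touches nothing.
It fails at once if the flux jar was disturbed (moved over 30 mm) (distance of jar_mid from where it was at the start of the episode above 0.03 m).
It fails at once if the solder spool was disturbed (moved over 30 mm) (distance of spool_mid from where it was at the start of the episode above 0.03 m).
It also fails if it takes over 125 s, if anything falls off the work surface, if the arm or the gripper's body presses on something with over 40 N, if the wrist force passes 120 N, or if a joint passes its speed limit or range.

### The arm

A 6-joint arm with a two-finger parallel gripper is mounted at the origin on a cart in front of the work surface, level with it; the furniture and walls round the work are solid. World frame = base frame: x ahead of the robot, y to its left, z up, the work surface at z = 0. Lengths are in mm, angles in rad, forces in N, time in s.
With the tool pointing down it reaches from about 400 to 925 mm from the base axis. Payload 12.5 kg.
Tool frame: the origin (TCP) lies between the finger pads; the fingertips stand 25 mm ahead of it and the grasp point (between the pads) lies 6 mm ahead of it; z points along the fingers, y is the line along which they close (so a half turn about z gives the same grasp; the last joint's range is limited). The gripper opens to 95 mm and grips with 3 to 60 N. Pads are 20 mm wide; open, the fingers measure 119 mm over their backs; the gripper's body (75 mm by 180 mm) begins 59 mm behind the grasp point.
Start: joints at [-1.38, 0.491, 1.559, -0, 1.092, -0.106], TCP at [182.811, -597.682, 239.661] pointing down, gripper open.
Joint ranges: [-3.1, 3.1], [-0.84, 2.19], [0.05, 2.79], [-1.13, 4.28], [0.06, 2.93], [-2.69, 2.69]. Speed limits (rad/s): [2.22, 2.22, 2.79, 3.14, 3.14, 3.14].

### API

Orientations are given as [roll, pitch, yaw] about the fixed x, y, z axes, in that order (R = Rz(yaw) Ry(pitch) Rx(roll)).
In Python, from cell import state, read_camera, job_done, cut_out gives the robot as it stands. The module is installed in compiled form; this text tells all that it offers.
- The arm moves only by the tool jog_arm, never from a script. Its argument "motion" is a list of rows, each a list of 2 entries, a list of its own where there are three numbers: the shift along the tool's x, y, z in mm, then the turn about the tool's z in rad. A call has 1 to 5 rows; each row is the pose to reach, as a shift and turn from the pose commanded when the call began, along the tool's axes at that moment; what a row does not reach only later rows make up. A row lasts 1/10 s, in which the tool goes at most 50 mm and 8.59 degrees, less where a joint would pass 70% of its speed; a pose out of reach is approached as far as the arm can. A call with a gripper value outside its range is refused whole. "grip" is the closure, from 0 (fully open) to 1 (shut), set as the call begins (left out, the last holds). The fingers move at their own pace and stop on an object; the grip force is fixed at half the most. Time passes only in rows, so rows that repeat a pose let the fingers close. It gives the time, the measured TCP pose, the force, the opening and the grip force at its end, in the units of the state.
- state(): the state, without advancing time (a new reading comes with each control period).
- read_camera(name): name is "scene" or "top"; returns a dict with "img" (480x640x3 uint8, blue, green, red), "vertical_fov" (degrees; the focal length in pixels is half the picture's height over the tangent of half this angle, whatever the lens; pixels are square), "cx", "cy" (the principal point, pixels), "k1" (the pictures are not rectified: a ray, as slopes to the right and down, at radius r is drawn at 1 + k1 r^2 times it, then the intrinsics apply), "extrinsics" (4x4, takes a point from camera to world coordinates). Camera axes: x right, y up, looking along -z (the intrinsics and any distortion apply to the point x, -y, -z); pixel columns grow to the right and rows downward; lengths in mm; the calibration is good to about 2 mm. A picture is of the moment at which its call begins. There is no depth.
- job_done(): hands the job in; it is judged then, once.
Trained networks look in a picture, given as the dict that the camera call returned (one of the last four; its "shot" number tells which), for a name from the list of things; names that differ only in an ending like _2 or _b are one class to them, and where a whole thing is asked for, a point or a joint stands for the part that bears it (a point fixed in the world has none). Each returns a list of dicts, best first, with "p" (0 to 1); they miss things now and then, are a little off and sometimes report something else, mostly with a low value. They report only what shows in the picture. A call takes as long as a camera call.
- cut_out(name, picture): "region" (480x640 bool, what is visible of it) and "box" ([left, top, right, bottom] in pixels, round what is visible of it).
The state is a dict: "t": time; "joints": joint angles; "qvel": joint speeds; "tau": joint torques, N m; "eef_pos": TCP position; "tcp_rot": TCP orientation; "ft_force": force on the tool from outside, world axes, zero at the start; "moment": the same for the moment, N m; "opening": opening from 0.0 (shut) to 1.0 (fully open); "grip_force": force on a finger pad.
Only numpy, scipy, OpenCV 4.12 (cv2) and the standard library are available. Lean on these libraries where they do the work, as an engineer would, in place of code of your own. Each camera call takes 0.05 s, during which the arm holds its last target. There are 200 camera calls.

## Working session

There is one attempt and no reset: what is moved stays moved. The work goes in short steps, Python scripts to look and compute and a tool call to move; the robot and the scene stay as the last step left them, time stands still between calls to the robot, and variables do not carry over. Pictures are saved under pics/ and viewed, at most 14 in all, crops included, and the job is handed in when it is done.

Besides the shell and the picture viewer there is one more tool, called after "Emit:" by a JSON object that holds its "api" and its "payload", one argument or row to a line. jog_arm: Moves the arm, as the interface text tells. Its arguments: {"type":"object","properties":{"motion":{"type":"array"},"grip":{"type":"number"}},"required":["motion"]}

```bash
mkdir -p pics; cat > h.py <<'E'
import numpy as np, cv2, json
from cell import state, read_camera, job_done, cut_out
def K(p):
    h=p["img"].shape[0]; f=h/2/np.tan(np.radians(p["vertical_fov"])/2)
    return f
def px2w(p,uv,z):
    f=K(p); d=np.array([(uv[0]-p["cx"])/f,(uv[1]-p["cy"])/f]); s=d.copy()
    for _ in range(20): s=d/(1+p["k1"]*(s@s))
    E=np.array(p["extrinsics"]); r=E[:3,:3]@np.array([s[0],-s[1],-1]); o=E[:3,3]
    return o+r*(z-o[2])/r[2]
def w2px(p,w):
    E=np.array(p["extrinsics"]); c=E[:3,:3].T@(np.array(w)-E[:3,3]); s=np.array([c[0],-c[1]])/-c[2]
    return s*(1+p["k1"]*(s@s))*K(p)+[p["cx"],p["cy"]]
E
python3 - <<'E'
from h import *
for n in("top","scene"):
    p=read_camera(n); cv2.imwrite(f"pics/{n}0.png",p["img"]); print(n,p["vertical_fov"],p["k1"],np.round(p["extrinsics"],3).tolist())
    for t in "cutter_grip screwdriver_grip tweezers_grip syringe_grip cutter_cutout screwdriver_cutout tweezers_cutout syringe_cutout jar_mid spool_mid".split():
        for r in cut_out(t,p)[:2]: print(t,round(r["p"],2),r["box"],int(r["region"].sum()))
print(state())
E
```

```text
top 56.99261324752775 -0.0099805698523419 [[-0.019, 0.982, -0.19, 337.602], [-1.0, -0.016, 0.017, 31.753], [0.014, 0.19, 0.982, 1253.495], [0.0, 0.0, 0.0, 1.0]]
cutter_grip 0.79 [163.7, 254.8, 180.3, 297.8] 266
screwdriver_grip 0.79 [203.4, 254.3, 210.5, 304.0] 238
syringe_grip 0.64 [456.2, 240.0, 468.4, 282.5] 208
cutter_cutout 0.56 [280.4, 208.5, 319.2, 287.4] 2283
screwdriver_cutout 0.88 [250.6, 213.4, 287.4, 295.7] 2398
tweezers_cutout 0.97 [340.0, 201.1, 376.7, 283.1] 2299
tweezers_cutout 0.45 [371.8, 186.0, 392.3, 206.0] 317
syringe_cutout 0.8 [309.6, 204.7, 346.1, 285.3] 2273
jar_mid 0.67 [167.1, 202.3, 186.0, 226.0] 255
spool_mid 0.62 [371.0, 183.4, 391.2, 207.4] 344
scene 55.089728195279996 -0.007177303172247769 [[-0.864, 0.301, -0.404, 55.17], [-0.504, -0.485, 0.715, 933.479], [0.02, 0.821, 0.57, 768.672], [0.0, 0.0, 0.0, 1.0]]
cutter_grip 0.73 [236.7, 359.2, 293.3, 381.3] 550
screwdriver_grip 0.55 [269.5, 331.2, 326.4, 356.2] 339
syringe_grip 0.53 [385.1, 200.2, 422.2, 206.9] 173
cutter_cutout 0.59 [280.4, 237.7, 371.1, 276.2] 1444
screwdriver_cutout 0.91 [267.1, 253.1, 35
[... 185 characters left out ...]
 [312.2, 201.7, 330.0, 208.1] 123
{'t': 1.1, 'joints': array([-1.37960116e+00,  4.90874754e-01,  1.55888061e+00, -3.84026493e-05,
        1.09172296e+00, -1.05595826e-01]), 'qvel': array([ 0.00151551,  0.00091611, -0.00045331,  0.00045009,  0.00053486,
       -0.00026951]), 'tau': array([-2.11398801e-04, -6.12488794e+01, -2.58429587e+01,  6.93439250e-02,
        4.45894408e-02,  1.66112159e-05]), 'eef_pos': array([ 182.8024525 , -597.68646402,  239.68332307]), 'tcp_rot': array([3.14148255e+00, 4.59425285e-05, 2.96808692e-01]), 'ft_force': array([-0.61874219,  0.61023704,  0.25562129]), 'moment': array([-0.01062928,  0.02044235, -0.01766266]), 'grip_force': 0.0, 'opening': 1.0012299914229839}
```

View pics/top0.png

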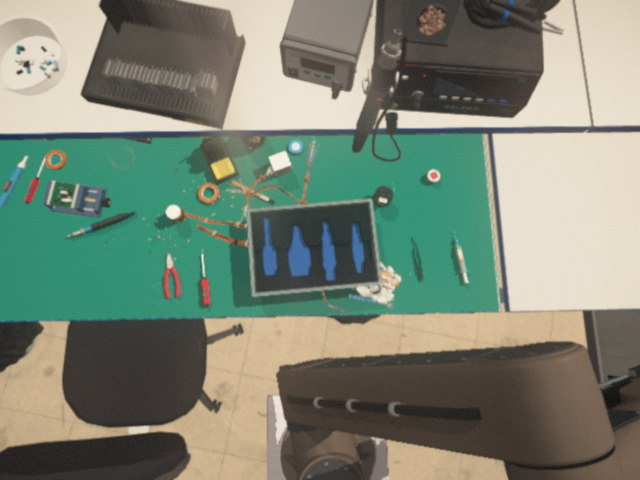

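View pics/scene0.png

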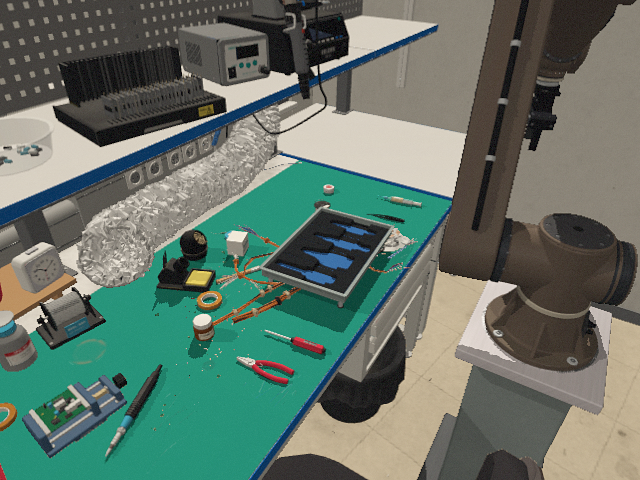

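```bash
cat > m.py <<'E'
from h import *
p=read_camera("top"); im=p["img"]; hsv=cv2.cvtColor(im,cv2.COLOR_BGR2HSV)
def ext(mask,z,name):
    ys,xs=np.nonzero(mask); W=np.array([px2w(p,(x,y),z)[:2] for x,y in zip(xs,ys)]); c=W.mean(0)
    v=np.linalg.svd(W-c,full_matrices=False)[2][0]; v=v if v[0]<0 else -v  # v: toward robot (+y of tool if tip ahead)
    a=(W-c)@v; n=np.array([-v[1],v[0]]); b=(W-c)@n
    print(name,len(xs),"c",c.round(1),"ang",np.degrees(np.arctan2(v[1],v[0])).round(1),"len",a.min().round(1),a.max().round(1),"mid",(c+v*(a.min()+a.max())/2).round(1))
    bins=np.linspace(a.min(),a.max()+.1,11)
    print("  w",[round(float(np.ptp(b[(a>=l)&(a<h)])),0) if ((a>=l)&(a<h)).any() else 0 for l,h in zip(bins,bins[1:])])
blue=cv2.inRange(hsv,(100,90,60),(125,255,255))
n,l,s,_=cv2.connectedComponentsWithStats(blue[195:300,245:385].copy())
for i in range(1,n):
    if s[i,4]>80:
        m=np.zeros((480,640),bool); m[195:300,245:385]=l==i; ext(m,41,"blue")
for t,z in (("cutter_grip",8),("screwdriver_grip",10),("tweezers_grip",6),("syringe_grip",9)):
    for r in cut_out(t,p)[:1]: ext(r["region"],z,t)
for t in("jar_mid","spool_mid"):
    b=cut_out(t,p)[0]["box"]; print(t,px2w(p,((b[0]+b[2])/2,(b[1]+b[3])/2),25).round())
a=cv2.resize(im[190:310,240:400],None,fx=5,fy=5,interpolation=cv2.INTER_CUBIC)[:, :800]
cv2.imwrite("pics/tray.png",a)
L=cv2.resize(im[230:310,150:225],None,fx=5,fy=5,interpolation=cv2.INTER_CUBIC);R=cv2.resize(im[215:295,400:485],None,fx=5,fy=5,interpolation=cv2.INTER_CUBIC)
cv2.imwrite("pics/tools.png",np.hstack([L,R]))
E
python3 m.py
```

```text
blue 589 c [539.8 152.3] ang -175.5 len -96.0 66.9 mid [554.3 153.4]
  w [15.0, 17.0, 18.0, 20.0, 25.0, 37.0, 39.0, 37.0, 39.0, 34.0]
blue 675 c [534.1 -12.8] ang -176.0 len -90.3 77.8 mid [540.4 -12.4]
  w [20.0, 23.0, 31.0, 33.0, 36.0, 36.0, 39.0, 39.0, 31.0, 28.0]
blue 496 c [544.4 -94.4] ang -175.6 len -72.7 69.4 mid [546.1 -94.3]
  w [20.0, 23.0, 26.0, 31.0, 34.0, 32.0, 33.0, 31.0, 23.0, 20.0]
blue 882 c [530.4  69. ] ang -175.8 len -83.8 60.1 mid [542.2  69.9]
  w [23.0, 28.0, 34.0, 42.0, 58.0, 62.0, 62.0, 63.0, 61.0, 53.0]
cutter_grip 303 c [480.  431.1] ang -172.2 len -62.6 58.1 mid [482.3 431.5]
  w [9.0, 14.0, 19.0, 28.0, 37.0, 39.0, 42.0, 43.0, 40.0, 34.0]
screwdriver_grip 162 c [434.6 333.5] ang -172.4 len -40.6 38.6 mid [435.6 333.7]
  w [9.0, 14.0, 14.0, 17.0, 15.0, 15.0, 17.0, 14.0, 14.0, 12.0]
tweezers_grip 11 c [ 462.7 -276.5] ang 159.5 len -5.3 4.7 mid [ 462.9 -276.6]
  w [3.0, 0, 0.0, 0.0, 0.0, 0.0, 0.0, 0.0, 3.0, 0.0]
syringe_grip 207 c [ 508.8 -392.4] ang -171.0 len -64.3 61.9 mid [ 509.9 -392.2]
  w [7.0, 9.0, 16.0, 15.0, 16.0, 16.0, 17.0, 18.0, 8.0, 8.0]Traceback (most recent call last):
  File "m.py", line 18, in <module>
    b=cut_out(t,p)[0]["box"]; print(t,px2w(p,((b[0]+b[2])/2,(b[1]+b[3])/2),25).round())
      ~~~~~~~~~~~~^^^
IndexError: list index out of range
```

```bash
sed -i '/^for t in("jar/,/^    b=cut/d' m.py; cat >> m.py <<'E'
g=cv2.inRange(hsv,(60,60,0),(95,255,255))
def col(mask,box,z,name):
    m=np.zeros((480,640),bool); x0,y0,x1,y1=box; m[y0:y1,x0:x1]=mask[y0:y1,x0:x1]>0
    n,l,s,_=cv2.connectedComponentsWithStats(m.astype(np.uint8)); ext(l==1+s[1:,4].argmax(),z,name)
bg=cv2.medianBlur(im,31); d=(np.abs(im.astype(int)-bg).max(2)>28)
for nm,b,z in(("cut",(158,248,186,304),8),("scr",(196,245,216,310),9),("twz",(408,232,428,285),5),("syr",(448,228,474,290),8)): col(d,b,z,nm)
E
python3 m.py | tail -8
```

```text
cut 521 c [474.9 430.4] ang -173.1 len -73.5 57.0 mid [483.1 431.4]
  w [17.0, 29.0, 23.0, 31.0, 37.0, 48.0, 51.0, 48.0, 48.0, 45.0]
scr 462 c [453. 338.] ang -174.9 len -102.5 62.3 mid [473.  339.8]
  w [6.0, 12.0, 12.0, 12.0, 17.0, 31.0, 33.0, 31.0, 31.0, 31.0]
twz 215 c [ 498.4 -268. ] ang -174.1 len -52.6 45.0 mid [ 502.2 -267.6]
  w [12.0, 18.0, 21.0, 21.0, 20.0, 21.0, 22.0, 21.0, 17.0, 15.0]
syr 459 c [ 503.9 -387.4] ang -170.8 len -67.9 61.9 mid [ 506.9 -386.9]
  w [20.0, 30.0, 33.0, 36.0, 33.0, 32.0, 33.0, 33.0, 25.0, 27.0]
```

View pics/tools.png

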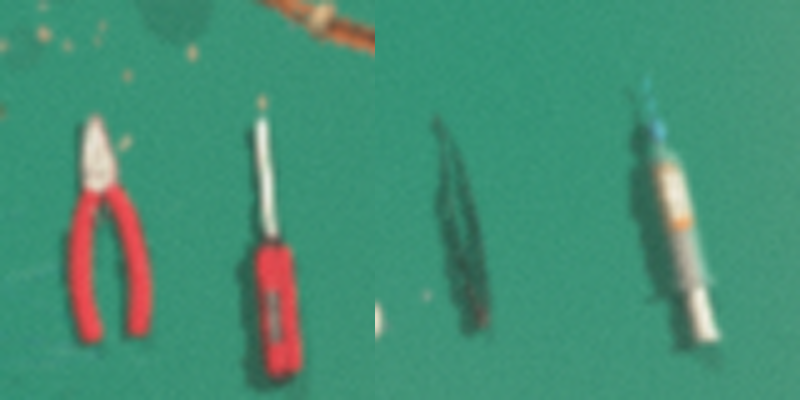

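View pics/tray.png

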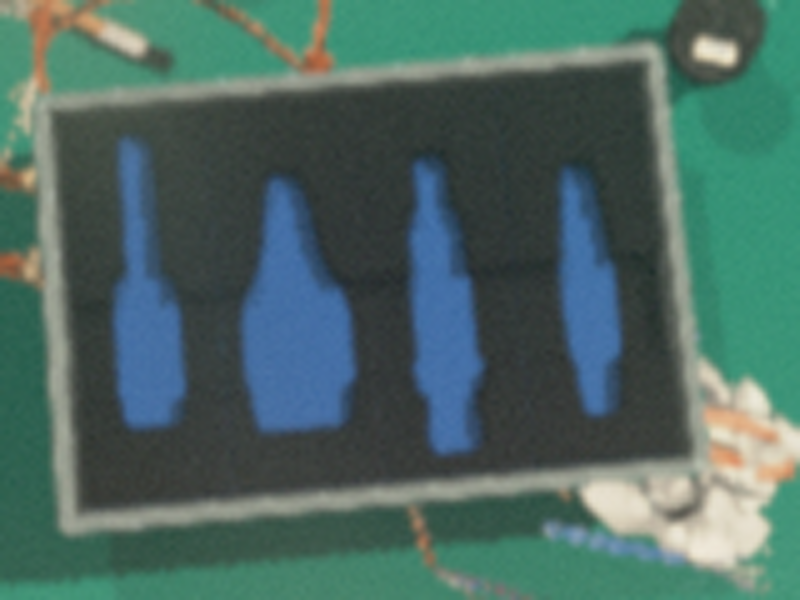

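```bash
python3 - <<'E'
from h import *
p=read_camera("top")
def f(X,Y,side,z):
    x0,y0,o=((150,230,0),(400,215,375))[side]
    return px2w(p,(x0+(X-o)/5-.4,y0+Y/5-.4),z)[:2]
for n,a,b,s,z,lt,lh in(("cut",(95,115),(115,341),0,7,84,44),("scr",(262,117),(284,378),0,9,115,35),("twz",(437,115),(481,332),1,6,75,51),("syr",(645,80),(709,341),1,9,88,64)):
    A=f(*a,s,z);B=f(*b,s,z);u=A-B;L=np.hypot(*u);u/=L
    print(n,"len",L.round(1),"vs",lt+lh,"yaw",np.arctan2(u[1],u[0]).round(3),"grip",(B+u*lh).round(1),(A-u*lt).round(1))
E
```

```text
cut len 129.2 vs 128 yaw 0.131 grip [462.  428.6] [463.2 428.8]
scr len 148.1 vs 150 yaw 0.113 grip [431.  331.6] [429.1 331.4]
twz len 126.9 vs 126 yaw 0.14 grip [ 503.7 -267.9] [ 504.5 -267.8]
syr len 153.5 vs 152 yaw 0.163 grip [ 508.6 -393.2] [ 510. -393.]
```

```bash
cat > plan.py <<'E'
import sys,numpy as np
from cell import state
# args: x,y,z,yaw ... chained from current measured pose
s=state(); p=np.array(s["eef_pos"]); y=s["tcp_rot"][2]
for a in sys.argv[1:]:
    t=np.array([float(v) for v in a.split(",")]); d=t[:3]-p; c,n=np.cos(y),np.sin(y)
    print(a,"->",[round(float(v),1) for v in(d[0]*c+d[1]*n,d[0]*n-d[1]*c,-d[2])],round(y-t[3],3)); p=t[:3]; y=t[3]
E
python3 plan.py 509,-393,120,.163 509,-393,27,.163 509,-393,140,.163 480,-100,140,.077 527,-13.3,110,.077 527,-13.3,69,.077
```

```text
509,-393,120,.163 -> [371.8, -100.3, 119.7] 0.134
509,-393,27,.163 -> [0.0, 0.0, 93.0] 0.0
509,-393,140,.163 -> [0.0, 0.0, -113.0] 0.0
480,-100,140,.077 -> [18.9, -293.8, -0.0] 0.086
527,-13.3,110,.077 -> [53.5, -82.8, 30.0] 0.0
527,-13.3,69,.077 -> [0.0, 0.0, 41.0] 0.0
```

Emit:
{"api": "jog_arm", "payload": {
  "motion": [
    [[186,-50,60],0],
    [[186,-50,60],0],
    [[186,-50,60],0],
    [[186,-50,60],0],
    [[186,-50,60],0]
  ],
  "grip": 0.4
}}

```text
t: 2.2
eef_pos: [349.5, -492.0, 177.9]
tcp_rot: [-3.139, -0.0, 0.301]
ft_force: [-0.5, -0.5, -1.0]
opening: 0.643
grip_force: 0.0
```

Emit:
{"api": "jog_arm", "payload": {
  "motion": [
    [[186,-50,60],0.134],
    [[186,-50,60],0.134],
    [[186,-50,60],0.134],
    [[186,-50,60],0.134],
    [[186,-50,60],0.134]
  ]
}}

```text
t: 2.7
eef_pos: [512.3, -390.2, 117.8]
tcp_rot: [-3.14, 0.001, 0.167]
ft_force: [-1.2, -0.4, -0.2]
opening: 0.606
grip_force: 0.0
```

```bash
python3 plan.py 509,-393,60,.163 509,-393,27,.163
```

```text
509,-393,60,.163 -> [-3.8, 2.2, 57.8] 0.004
509,-393,27,.163 -> [0.0, 0.0, 33.0] 0.0
```

Emit:
{"api": "jog_arm", "payload": {
  "motion": [
    [[0,0,40],0],
    [[0,0,60],0],
    [[0,0,60],0],
    [[0,0,60],0]
  ]
}}

```text
t: 3.1
eef_pos: [509.1, -394.1, 60.3]
tcp_rot: [3.141, -0.0, 0.162]
ft_force: [0.2, -1.1, 0.1]
opening: 0.596
grip_force: 0.0
```

```bash
python3 plan.py 509,-393,27,.163; python3 - <<'E'
from h import *
p=read_camera("top"); cv2.imwrite("pics/a.png",cv2.resize(p["img"][200:320,400:520],None,fx=4,fy=4))
E
```

```text
509,-393,27,.163 -> [0.1, -1.1, 33.3] -0.001
```

View pics/a.png

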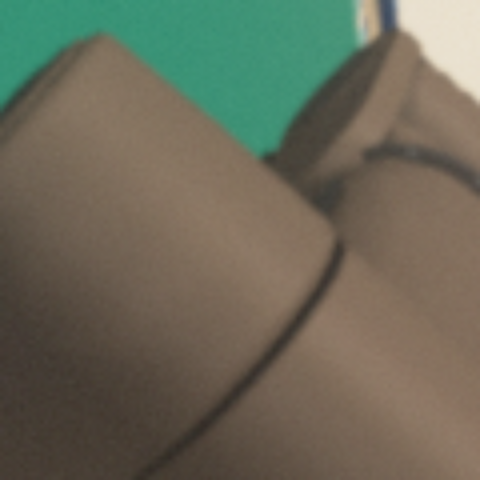

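Emit:
{"api": "jog_arm", "payload": {
  "motion": [
    [[0,0,20],0],
    [[0,-1,33],0],
    [[0,-1,33],0],
    [[0,-1,33],0]
  ]
}}

```text
t: 3.55
eef_pos: [509.2, -392.5, 27.3]
tcp_rot: [3.141, -0.0, 0.163]
ft_force: [0.3, -0.1, 0.1]
opening: 0.6
grip_force: 0.0
```

Emit:
{"api": "jog_arm", "payload": {
  "motion": [
    [[0,0,0],0],
    [[0,0,0],0],
    [[0,0,0],0],
    [[0,0,0],0],
    [[0,0,0],0]
  ],
  "grip": 1
}}

```text
t: 4.05
eef_pos: [509.2, -392.3, 26.8]
tcp_rot: [3.141, -0.0, 0.163]
ft_force: [0.5, -0.8, -1.3]
opening: 0.237
grip_force: 0.0
```

Emit:
{"api": "jog_arm", "payload": {
  "motion": [
    [[0,0,-10],0],
    [[0,0,-30],0],
    [[0,0,-60],0],
    [[0,0,-95],0],
    [[0,0,-113],0]
  ]
}}

```text
t: 4.55
eef_pos: [509.7, -392.7, 143.2]
tcp_rot: [3.139, -0.002, 0.163]
ft_force: [0.4, 0.9, 0.5]
opening: 0.17
grip_force: 30.0
```

```bash
python3 - <<'E'
from h import *
p=read_camera("scene"); cv2.imwrite("pics/b.png",cv2.resize(p["img"][60:300,300:620],None,fx=2.5,fy=2.5))
E
```

```text
(no output)
```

View pics/b.png

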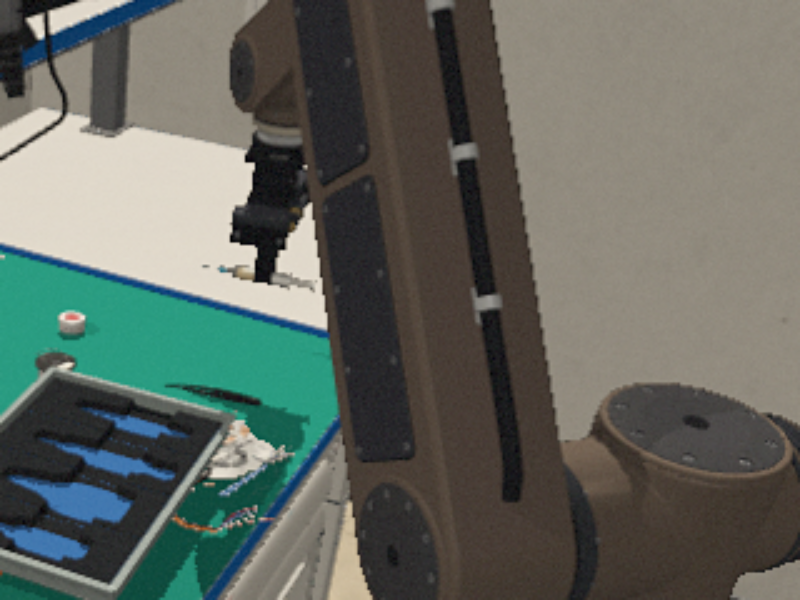

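Emit:
{"api": "jog_arm", "payload": {
  "motion": [
    [[5,-50,0],0],
    [[10,-100,0],0],
    [[12,-150,0],0],
    [[10,-200,0],0],
    [[10,-240,0],0.086]
  ]
}}

```text
t: 5.1
eef_pos: [479.0, -151.5, 139.7]
tcp_rot: [-3.141, 0.001, 0.077]
ft_force: [1.2, -0.7, -0.3]
opening: 0.175
grip_force: 30.0
```

```bash
python3 plan.py 527,-13.3,130,.077 527,-13.3,72,.077
```

```text
527,-13.3,130,.077 -> [58.5, -134.1, 9.7] -0.0
527,-13.3,72,.077 -> [0.0, 0.0, 58.0] 0.0
```

Emit:
{"api": "jog_arm", "payload": {
  "motion": [
    [[15,-40,0],0],
    [[35,-85,5],0],
    [[58,-134,10],0],
    [[58,-134,10],0],
    [[58,-134,10],0]
  ]
}}

```text
t: 5.6
eef_pos: [527.6, -14.6, 129.4]
tcp_rot: [3.142, 0.0, 0.08]
ft_force: [-1.2, -0.8, 0.0]
opening: 0.177
grip_force: 30.0
```

```bash
python3 plan.py 527,-13.3,72,.077
```

```text
527,-13.3,72,.077 -> [-0.5, -1.3, 57.4] 0.003
```

Emit:
{"api": "jog_arm", "payload": {
  "motion": [
    [[0,-1,20],0],
    [[0,-1,40],0],
    [[0,-1,50],0],
    [[0,-1,56],0],
    [[0,-1,56],0]
  ]
}}

```text
t: 6.1
eef_pos: [527.4, -15.5, 73.4]
tcp_rot: [-3.142, 0.001, 0.076]
ft_force: [-0.3, 0.1, -1.3]
opening: 0.171
grip_force: 30.0
```

```bash
python3 - <<'E'
from h import *
p=read_camera("scene"); cv2.imwrite("pics/c.png",cv2.resize(p["img"][150:310,240:440],None,fx=4,fy=3.75))
E
```

```text
(no output)
```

View pics/c.png

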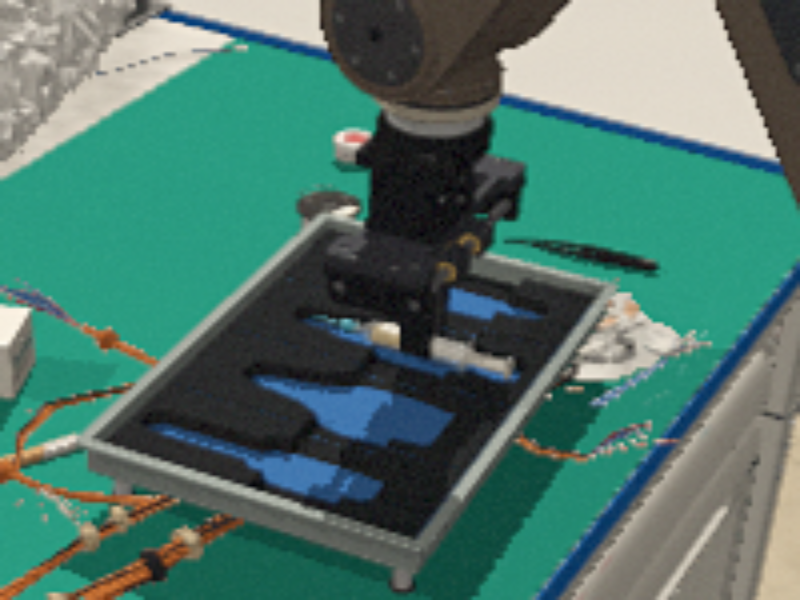

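Emit:
{"api": "jog_arm", "payload": {
  "motion": [
    [[0,-1,2],0],
    [[0,-1.5,4],0],
    [[0,-1.5,4],0]
  ]
}}

```text
t: 6.45
eef_pos: [528.0, -14.4, 72.0]
tcp_rot: [3.14, -0.003, 0.077]
ft_force: [-7.6, -11.2, 24.9]
opening: 0.172
grip_force: 30.0
```

Emit:
{"api": "jog_arm", "payload": {
  "motion": [
    [[0,0,0],0],
    [[0,0,0],0],
    [[0,0,0],0],
    [[0,0,0],0]
  ],
  "grip": 0.55
}}

```text
t: 6.85
eef_pos: [527.5, -13.2, 69.6]
tcp_rot: [3.142, 0.0, 0.077]
ft_force: [-0.5, 0.9, 0.6]
opening: 0.428
grip_force: 0.0
```

Emit:
{"api": "jog_arm", "payload": {
  "motion": [
    [[0,0,-15],0],
    [[0,0,-40],0],
    [[0,0,-80],0],
    [[-30,0,-80],0],
    [[-60,0,-80],0]
  ]
}}

```text
t: 7.35
eef_pos: [467.3, -17.8, 150.3]
tcp_rot: [3.141, -0.002, 0.077]
ft_force: [-0.2, -0.0, -0.4]
opening: 0.45
grip_force: 0.0
```

```bash
python3 plan.py 480,-180,150,.077 504,-268,110,.14 504,-268,27,.14 504,-268,130,.14 485,-150,130,.077 533.5,-95,125,.077
```

```text
480,-180,150,.077 -> [0.1, 162.7, 0.3] 0.0
504,-268,110,.14 -> [17.2, 89.6, 40.0] -0.063
504,-268,27,.14 -> [0.0, 0.0, 83.0] 0.0
504,-268,130,.14 -> [0.0, 0.0, -103.0] 0.0
485,-150,130,.077 -> [-2.3, -119.5, -0.0] 0.063
533.5,-95,125,.077 -> [52.6, -51.1, 5.0] 0.0
```

Emit:
{"api": "jog_arm", "payload": {
  "motion": [
    [[0,50,0],0],
    [[0,100,0],0],
    [[0,150,0],0],
    [[10,200,20],0],
    [[17,250,40],-0.063]
  ]
}}

```text
t: 7.85
eef_pos: [502.3, -259.8, 112.8]
tcp_rot: [3.141, -0.001, 0.14]
ft_force: [0.4, 0.4, -0.0]
opening: 0.45
grip_force: 0.0
```

Emit:
{"api": "jog_arm", "payload": {
  "motion": [
    [[0,0,0],0],
    [[0,0,0],0]
  ]
}}

```text
t: 8.05
eef_pos: [501.4, -258.0, 112.1]
tcp_rot: [-3.14, 0.001, 0.138]
ft_force: [0.7, 0.8, 0.2]
opening: 0.449
grip_force: 0.0
```

```bash
python3 plan.py 504,-267.8,60,.14 504,-267.8,27,.14; python3 - <<'E'
from h import *
p=read_camera("top"); cv2.imwrite("pics/d.png",cv2.resize(p["img"][190:310,240:400],None,fx=5,fy=5,interpolation=cv2.INTER_CUBIC))
E
```

```text
504,-267.8,60,.14 -> [1.2, 10.1, 52.1] -0.002
504,-267.8,27,.14 -> [0.0, 0.0, 33.0] 0.0
```

View pics/d.png

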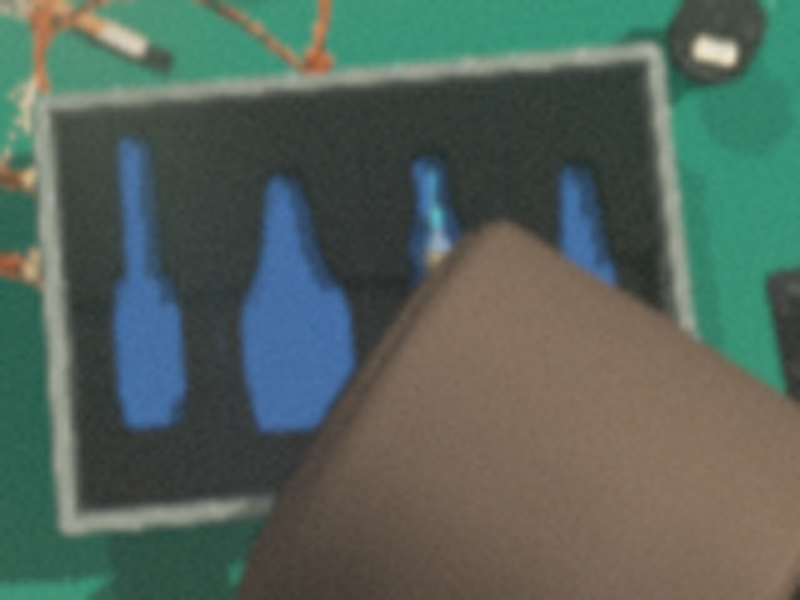

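Syringe lies in its outline (needle centred, near (430,200) in the crop). Now the tweezers.

Emit:
{"api": "jog_arm", "payload": {
  "motion": [
    [[1,10,20],0],
    [[1,10,50],0],
    [[1,10,75],0],
    [[1,10,85],0],
    [[1,10,85],0]
  ]
}}

```text
t: 8.6
eef_pos: [504.1, -266.2, 27.6]
tcp_rot: [-3.14, 0.001, 0.141]
ft_force: [-0.2, -0.2, -0.4]
opening: 0.455
grip_force: 0.0
```

Emit:
{"api": "jog_arm", "payload": {
  "motion": [
    [[0,0,0],0],
    [[0,0,0],0],
    [[0,0,0],0],
    [[0,0,0],0],
    [[0,0,0],0]
  ],
  "grip": 1
}}

```text
t: 9.1
eef_pos: [504.5, -267.6, 28.5]
tcp_rot: [3.141, -0.001, 0.14]
ft_force: [0.3, 0.6, 4.3]
opening: 0.138
grip_force: 30.0
```

Emit:
{"api": "jog_arm", "payload": {
  "motion": [
    [[0,0,0],0],
    [[0,0,0],0]
  ]
}}

```text
t: 9.3
eef_pos: [504.5, -267.6, 28.4]
tcp_rot: [3.141, -0.001, 0.14]
ft_force: [-0.9, 0.2, 6.3]
opening: 0.137
grip_force: 30.0
```

Emit:
{"api": "jog_arm", "payload": {
  "motion": [
    [[0,0,-10],0],
    [[0,0,-40],0],
    [[0,0,-80],0],
    [[0,-20,-105],0],
    [[0,-65,-105],0]
  ]
}}

```text
t: 9.8
eef_pos: [496.7, -204.9, 136.5]
tcp_rot: [3.137, -0.006, 0.137]
ft_force: [0.5, 0.5, -0.2]
opening: 0.136
grip_force: 30.0
```

```bash
python3 plan.py 533.5,-95,125,.077
```

```text
533.5,-95,125,.077 -> [51.4, -103.8, 11.5] 0.06
```

Emit:
{"api": "jog_arm", "payload": {
  "motion": [
    [[15,-40,0],0.03],
    [[35,-80,0],0.063],
    [[51,-104,10],0.063],
    [[51,-104,10],0.063],
    [[51,-104,10],0.063]
  ]
}}

```text
t: 10.3
eef_pos: [531.2, -92.5, 123.2]
tcp_rot: [3.142, 0.0, 0.078]
ft_force: [-0.1, 0.4, -0.1]
opening: 0.138
grip_force: 30.0
```

```bash
python3 plan.py 533.5,-95,71,.077
```

```text
533.5,-95,71,.077 -> [2.1, 2.7, 52.2] 0.001
```

Emit:
{"api": "jog_arm", "payload": {
  "motion": [
    [[2,2.5,15],0],
    [[2,2.5,32],0],
    [[2,2.5,45],0],
    [[2,2.5,52],0],
    [[2,2.5,52],0]
  ]
}}

```text
t: 10.8
eef_pos: [533.1, -95.8, 70.4]
tcp_rot: [-3.141, 0.001, 0.076]
ft_force: [0.1, -0.2, 0.2]
opening: 0.137
grip_force: 30.0
```

```bash
python3 plan.py 533.5,-95,70,.077
```

```text
533.5,-95,70,.077 -> [0.4, -0.7, 0.4] -0.001
```

Emit:
{"api": "jog_arm", "payload": {
  "motion": [
    [[0,0,0],0],
    [[0,0,0],0],
    [[0,0,0],0],
    [[0,0,0],0]
  ],
  "grip": 0.55
}}

```text
t: 11.2
eef_pos: [533.6, -95.3, 71.3]
tcp_rot: [3.141, -0.001, 0.077]
ft_force: [-0.2, 0.1, -0.2]
opening: 0.411
grip_force: 0.0
```

Emit:
{"api": "jog_arm", "payload": {
  "motion": [
    [[0,0,-15],0],
    [[0,0,-40],0],
    [[0,0,-80],0],
    [[-35,0,-80],0],
    [[-70,-10,-80],0]
  ]
}}

```text
t: 11.7
eef_pos: [462.7, -91.1, 151.9]
tcp_rot: [3.14, -0.003, 0.077]
ft_force: [-0.6, -0.4, -0.9]
opening: 0.455
grip_force: 0.0
```

```bash
python3 plan.py 430,331.5,100,.113 430,331.5,27,.113
```

```text
430,331.5,100,.113 -> [-0.1, -423.9, 51.9] -0.036
430,331.5,27,.113 -> [0.0, 0.0, 73.0] 0.0
```

Emit:
{"api": "jog_arm", "payload": {
  "motion": [
    [[0,-45,0],0],
    [[0,-90,0],0],
    [[0,-135,0],0],
    [[0,-180,0],0],
    [[0,-220,0],0]
  ]
}}

```text
t: 12.2
eef_pos: [445.6, 130.7, 151.3]
tcp_rot: [3.142, -0.001, 0.077]
ft_force: [0.5, 0.9, -0.4]
opening: 0.453
grip_force: 0.0
```

Emit:
{"api": "jog_arm", "payload": {
  "motion": [
    [[0,-45,0],0],
    [[0,-90,0],0],
    [[0,-135,10],0],
    [[0,-180,30],0],
    [[0,-204,52],-0.036]
  ]
}}

```text
t: 12.7
eef_pos: [430.0, 335.3, 98.9]
tcp_rot: [-3.141, -0.002, 0.115]
ft_force: [0.9, -0.6, -0.2]
opening: 0.451
grip_force: 0.0
```

Emit:
{"api": "jog_arm", "payload": {
  "motion": [
    [[0,0,0],0],
    [[0,0,0],0]
  ]
}}

```text
t: 12.9
eef_pos: [430.0, 332.2, 98.7]
tcp_rot: [3.141, 0.001, 0.114]
ft_force: [-0.1, 0.2, 0.1]
opening: 0.449
grip_force: 0.0
```

```bash
python3 plan.py 430,331.5,27,.113; python3 - <<'E'
from h import *
p=read_camera("top"); cv2.imwrite("pics/e.png",cv2.resize(p["img"][190:310,240:400],None,fx=5,fy=5,interpolation=cv2.INTER_CUBIC))
E
```

```text
430,331.5,27,.113 -> [-0.0, 0.7, 71.7] 0.001
```

View pics/e.png

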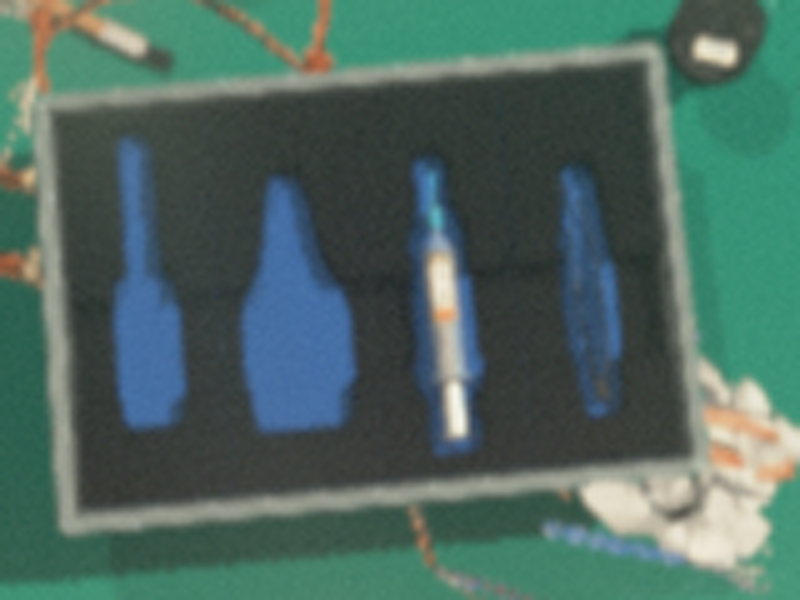

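Syringe (crop x≈445) and tweezers (crop x≈590) lie within their outlines. Now the screwdriver.

Emit:
{"api": "jog_arm", "payload": {
  "motion": [
    [[0,0,25],0],
    [[0,0,50],0],
    [[0,0,65],0],
    [[0,0,71],0],
    [[0,0,71],0]
  ]
}}

```text
t: 13.45
eef_pos: [430.8, 331.4, 28.2]
tcp_rot: [3.141, 0.0, 0.111]
ft_force: [-0.0, -0.1, -1.2]
opening: 0.448
grip_force: 0.0
```

Emit:
{"api": "jog_arm", "payload": {
  "motion": [
    [[0,0,0],0],
    [[0,0,0],0],
    [[0,0,0],0],
    [[0,0,0],0],
    [[0,0,0],0]
  ],
  "grip": 1
}}

```text
t: 13.95
eef_pos: [430.6, 332.2, 28.5]
tcp_rot: [-3.141, -0.001, 0.113]
ft_force: [-0.3, -0.9, 6.9]
opening: 0.204
grip_force: 30.0
```

Emit:
{"api": "jog_arm", "payload": {
  "motion": [
    [[0,0,0],0],
    [[0,0,0],0]
  ]
}}

```text
t: 14.15
eef_pos: [430.6, 332.2, 28.5]
tcp_rot: [-3.141, -0.001, 0.113]
ft_force: [0.1, -2.0, 6.9]
opening: 0.201
grip_force: 30.0
```

Emit:
{"api": "jog_arm", "payload": {
  "motion": [
    [[0,0,-10],0],
    [[0,0,-35],0],
    [[0,0,-70],0],
    [[0,15,-105],0],
    [[0,60,-105],0]
  ]
}}

```text
t: 14.65
eef_pos: [438.5, 274.6, 137.3]
tcp_rot: [-3.139, -0.008, 0.116]
ft_force: [1.0, -0.3, -1.5]
opening: 0.201
grip_force: 30.0
```

```bash
python3 plan.py 513.6,150.4,128,.077
```

```text
513.6,150.4,128,.077 -> [60.1, 132.0, 9.3] 0.039
```

Emit:
{"api": "jog_arm", "payload": {
  "motion": [
    [[15,40,0],0],
    [[35,85,0],0.036],
    [[60,132,8],0.036],
    [[60,132,8],0.036],
    [[60,132,8],0.036]
  ]
}}

```text
t: 15.15
eef_pos: [511.8, 147.0, 125.1]
tcp_rot: [3.142, 0.0, 0.074]
ft_force: [-0.0, -0.0, -0.7]
opening: 0.201
grip_force: 30.0
```

```bash
python3 plan.py 513.6,150.4,72,.077
```

```text
513.6,150.4,72,.077 -> [2.0, -3.2, 53.1] -0.003
```

Emit:
{"api": "jog_arm", "payload": {
  "motion": [
    [[2,-2.5,15],0],
    [[2,-2.5,32],0],
    [[2,-2.5,45],0],
    [[2,-2.5,52],0],
    [[2,-2.5,52],0]
  ]
}}

```text
t: 15.65
eef_pos: [512.8, 151.3, 72.4]
tcp_rot: [3.141, 0.002, 0.078]
ft_force: [0.4, -0.0, 0.1]
opening: 0.2
grip_force: 30.0
```

```bash
python3 plan.py 513.6,150.4,70,.077
```

```text
513.6,150.4,70,.077 -> [0.8, 0.9, 2.4] 0.001
```

Emit:
{"api": "jog_arm", "payload": {
  "motion": [
    [[1,1,1],0],
    [[1,1,2],0],
    [[1,1,2],0]
  ]
}}

```text
t: 15.95
eef_pos: [514.6, 149.8, 71.3]
tcp_rot: [3.142, -0.001, 0.077]
ft_force: [-1.0, 0.1, 0.3]
opening: 0.199
grip_force: 30.0
```

Emit:
{"api": "jog_arm", "payload": {
  "motion": [
    [[0,0,0],0],
    [[0,0,0],0],
    [[0,0,0],0],
    [[0,0,0],0]
  ],
  "grip": 0.52
}}

```text
t: 16.35
eef_pos: [514.5, 149.8, 71.0]
tcp_rot: [3.142, -0.0, 0.077]
ft_force: [0.1, 0.4, -0.2]
opening: 0.46
grip_force: 0.0
```

Emit:
{"api": "jog_arm", "payload": {
  "motion": [
    [[0,0,-15],0],
    [[0,0,-40],0],
    [[0,0,-80],0],
    [[-20,-40,-80],0],
    [[-40,-85,-80],0]
  ]
}}

```text
t: 16.85
eef_pos: [468.3, 231.5, 152.1]
tcp_rot: [-3.141, -0.003, 0.074]
ft_force: [0.4, 1.7, -0.4]
opening: 0.484
grip_force: 0.0
```

```bash
python3 plan.py 462.7,428.7,100,.131 462.7,428.7,28,.131
```

```text
462.7,428.7,100,.131 -> [8.9, -197.0, 52.1] -0.057
462.7,428.7,28,.131 -> [0.0, 0.0, 72.0] 0.0
```

Emit:
{"api": "jog_arm", "payload": {
  "motion": [
    [[0,-45,0],0],
    [[4,-95,0],0],
    [[9,-140,15],0],
    [[9,-180,35],-0.03],
    [[9,-197,52],-0.055]
  ],
  "grip": 0.2
}}

```text
t: 17.35
eef_pos: [461.2, 431.7, 97.9]
tcp_rot: [-3.141, -0.001, 0.135]
ft_force: [-0.2, -0.7, -0.6]
opening: 0.791
grip_force: 0.0
```

Emit:
{"api": "jog_arm", "payload": {
  "motion": [
    [[0,0,0],0],
    [[0,0,0],0]
  ]
}}

```text
t: 17.55
eef_pos: [461.6, 428.2, 98.7]
tcp_rot: [3.141, 0.001, 0.132]
ft_force: [0.2, -0.4, 0.5]
opening: 0.798
grip_force: 0.0
```

```bash
python3 plan.py 462.7,428.7,28,.131; python3 - <<'E'
from h import *
p=read_camera("top"); cv2.imwrite("pics/f.png",cv2.resize(p["img"][190:310,150:310],None,fx=5,fy=5,interpolation=cv2.INTER_CUBIC))
E
```

```text
462.7,428.7,28,.131 -> [1.1, -0.3, 70.7] 0.001
```

View pics/f.png

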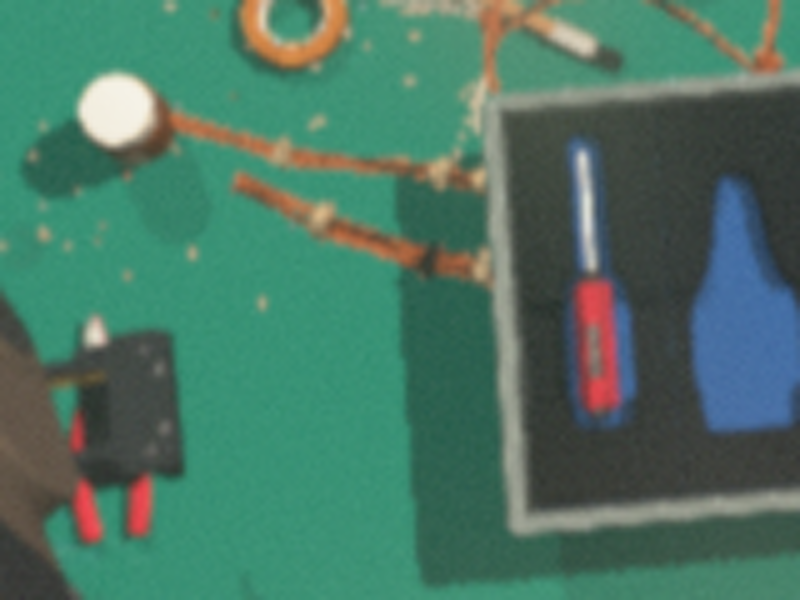

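Emit:
{"api": "jog_arm", "payload": {
  "motion": [
    [[1,0,25],0],
    [[1,0,50],0],
    [[1,0,65],0],
    [[1,0,71],0],
    [[1,0,71],0]
  ]
}}

```text
t: 18.1
eef_pos: [463.2, 428.2, 28.0]
tcp_rot: [3.141, 0.0, 0.131]
ft_force: [0.1, -0.4, 0.3]
opening: 0.8
grip_force: 0.0
```

Emit:
{"api": "jog_arm", "payload": {
  "motion": [
    [[0,0,0],0],
    [[0,0,0],0],
    [[0,0,0],0],
    [[0,0,0],0],
    [[0,0,0],0]
  ],
  "grip": 1
}}

```text
t: 18.6
eef_pos: [463.0, 428.8, 28.2]
tcp_rot: [-3.142, -0.0, 0.132]
ft_force: [0.2, -0.1, 2.9]
opening: 0.442
grip_force: 30.1
```

Emit:
{"api": "jog_arm", "payload": {
  "motion": [
    [[0,0,0],0],
    [[0,0,0],0]
  ]
}}

```text
t: 18.8
eef_pos: [463.0, 428.8, 28.2]
tcp_rot: [-3.142, -0.0, 0.132]
ft_force: [0.1, 0.7, 4.2]
opening: 0.435
grip_force: 30.0
```

Emit:
{"api": "jog_arm", "payload": {
  "motion": [
    [[0,0,-10],0],
    [[0,0,-35],0],
    [[0,0,-70],0],
    [[0,15,-110],0],
    [[0,60,-120],0]
  ]
}}

```text
t: 19.3
eef_pos: [471.7, 371.6, 152.3]
tcp_rot: [-3.138, -0.006, 0.135]
ft_force: [0.8, -0.7, -0.8]
opening: 0.435
grip_force: 30.0
```

```bash
python3 plan.py 470,200,145,.131 520.5,68.5,128,.077
```

```text
470,200,145,.131 -> [-24.7, 169.8, 7.3] 0.004
520.5,68.5,128,.077 -> [32.9, 137.0, 17.0] 0.054
```

Emit:
{"api": "jog_arm", "payload": {
  "motion": [
    [[-5,45,0],0],
    [[-12,90,0],0],
    [[-20,130,0],0],
    [[-25,170,0],0],
    [[-25,170,0],0]
  ]
}}

```text
t: 19.8
eef_pos: [468.1, 194.0, 148.5]
tcp_rot: [3.141, 0.0, 0.128]
ft_force: [0.3, 0.7, -0.6]
opening: 0.436
grip_force: 30.0
```

Emit:
{"api": "jog_arm", "payload": {
  "motion": [
    [[10,45,0],0.02],
    [[20,90,0],0.054],
    [[33,137,15],0.054],
    [[33,137,20],0.054],
    [[33,137,20],0.054]
  ]
}}

```text
t: 20.3
eef_pos: [519.0, 65.5, 127.4]
tcp_rot: [-3.141, 0.001, 0.076]
ft_force: [-1.5, 0.6, -1.4]
opening: 0.435
grip_force: 30.0
```

```bash
python3 plan.py 520.5,68.5,72,.077
```

```text
520.5,68.5,72,.077 -> [1.7, -2.9, 55.4] -0.001
```

Emit:
{"api": "jog_arm", "payload": {
  "motion": [
    [[1.5,-2.5,15],0],
    [[1.5,-2.5,32],0],
    [[1.5,-2.5,45],0],
    [[1.5,-2.5,54],0],
    [[1.5,-2.5,55],0]
  ]
}}

```text
t: 20.8
eef_pos: [519.9, 69.7, 72.5]
tcp_rot: [-3.142, 0.001, 0.079]
ft_force: [-0.1, -0.4, -0.5]
opening: 0.437
grip_force: 30.0
```

```bash
python3 plan.py 520.5,68.5,70,.077
```

```text
520.5,68.5,70,.077 -> [0.5, 1.2, 2.5] 0.002
```

Release to about 66 mm (fingers ±45, neighbours clear), then withdraw.

Emit:
{"api": "jog_arm", "payload": {
  "motion": [
    [[0.5,1,1],0],
    [[0.5,1,2],0],
    [[0.5,1,2],0]
  ]
}}

```text
t: 21.1
eef_pos: [521.1, 67.7, 71.4]
tcp_rot: [3.141, -0.001, 0.078]
ft_force: [-0.2, -0.8, -0.2]
opening: 0.437
grip_force: 30.0
```

Emit:
{"api": "jog_arm", "payload": {
  "motion": [
    [[0,0,0],0],
    [[0,0,0],0],
    [[0,0,0],0],
    [[0,0,0],0]
  ],
  "grip": 0.34
}}

```text
t: 21.5
eef_pos: [521.0, 67.5, 71.0]
tcp_rot: [3.141, -0.0, 0.078]
ft_force: [-0.4, -0.8, -0.2]
opening: 0.652
grip_force: 0.0
```

Emit:
{"api": "jog_arm", "payload": {
  "motion": [
    [[0,0,-15],0],
    [[0,0,-40],0],
    [[0,0,-80],0],
    [[-20,-40,-90],0],
    [[-40,-85,-100],0]
  ]
}}

```text
t: 22.0
eef_pos: [474.5, 149.0, 172.0]
tcp_rot: [-3.142, -0.002, 0.075]
ft_force: [0.2, 0.5, -0.1]
opening: 0.666
grip_force: 0.0
```

Emit:
{"api": "jog_arm", "payload": {
  "motion": [
    [[0,-50,0],0],
    [[0,-100,0],0],
    [[0,-150,0],0],
    [[0,-200,0],0],
    [[0,-230,0],0]
  ]
}}

```text
t: 22.5
eef_pos: [455.9, 381.5, 170.9]
tcp_rot: [-3.141, -0.0, 0.08]
ft_force: [-0.4, -1.2, -0.5]
opening: 0.664
grip_force: 0.0
```

```bash
python3 - <<'E'
from h import *
p=read_camera("top"); cv2.imwrite("pics/g.png",cv2.resize(p["img"][190:310,240:400],None,fx=5,fy=5,interpolation=cv2.INTER_CUBIC))
p=read_camera("scene"); cv2.imwrite("pics/i.png",cv2.resize(p["img"][190:310,250:410],None,fx=5,fy=5,interpolation=cv2.INTER_CUBIC))
E
```

View pics/g.png

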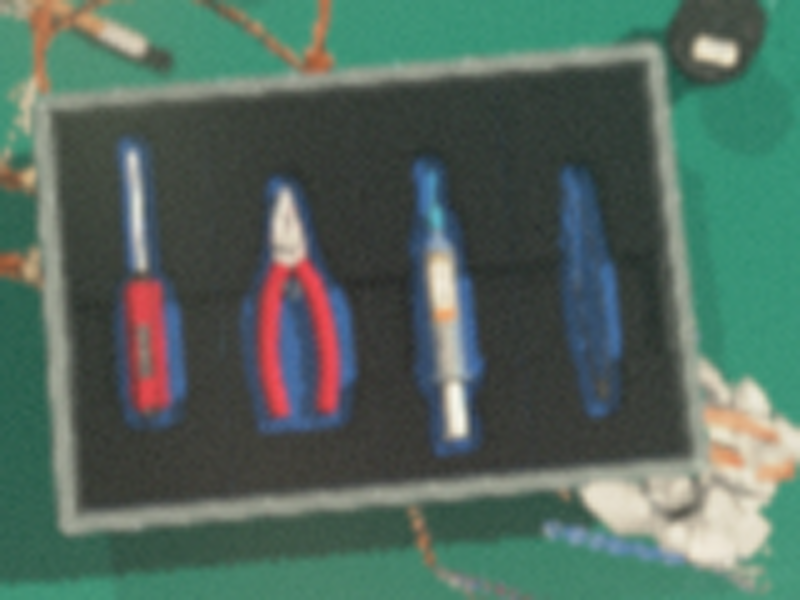

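View pics/i.png

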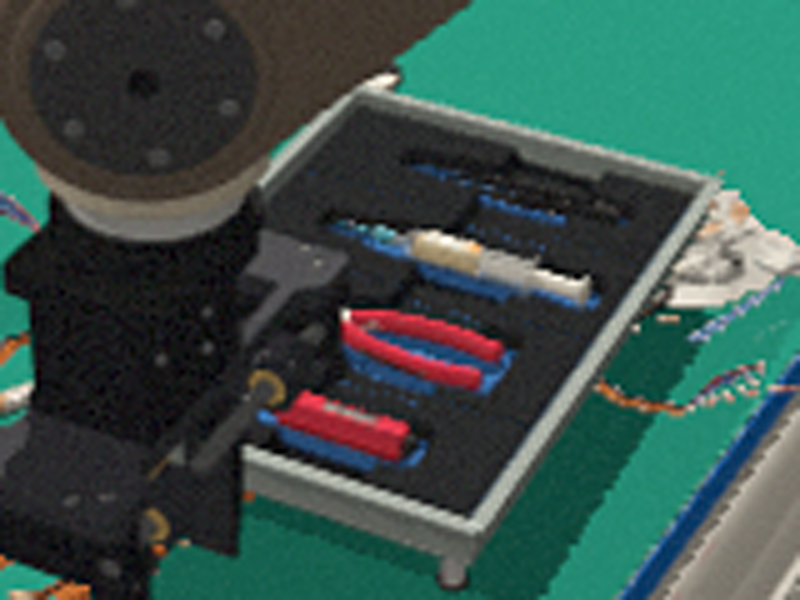

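Emit:
{"api": "jog_arm", "payload": {
  "motion": [
    [[0,0,-20],0],
    [[0,0,-20],0],
    [[0,0,-20],0],
    [[0,0,-20],0]
  ]
}}

```text
t: 23.0
eef_pos: [456.7, 377.6, 190.3]
tcp_rot: [3.141, 0.001, 0.077]
ft_force: [-0.1, 0.5, -0.4]
opening: 0.663
grip_force: 0.0
```

```bash
python3 -c "
from cell import job_done; print(job_done())"
```

```text
the job is handed in; nothing more can be done
None
```

All four tools are back in their own cut-outs, pointing the right way as far as the last pictures show; the jar and spool were left alone, and the job was handed in at about 23 s, with no verdict returned.

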